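# Find the lens cell with the glass in it and show it to the viewer

## Robot

A 7-joint arm with a two-finger parallel gripper is mounted at the origin on the work surface. World frame = base frame: x ahead of the robot, y to its left, z up, the work surface at z = 0. Lengths are in m, angles in rad, forces in N, time in s.
With the tool pointing down it reaches from about 0.425 to 0.875 m from the base axis. Payload 4.7 kg.
Tool frame: the origin (TCP) lies at the very end of the fingers, on their centre line; the grasp point (between the pads) lies grasp_offset behind it (grasp_offset is the distance from the TCP to the grasp point, in m); z points along the fingers, y is the direction in which the jaws open and shut (so a half turn about z gives the same grasp; the last joint's range is limited). The gripper opens to 87 mm and grips with 3 to 60 N. Pads are 19 mm wide; open, the fingers measure 117 mm over their backs; the gripper's body (75 mm by 190 mm) begins 51 mm behind the grasp point.
Start: joints at [-1.204, 0.321, -0.07, 1.45, 0.023, 1.371, -0.057], TCP at [0.225, 0.61, 0.223] pointing down, gripper open.
Joint ranges: [-2.86, 2.86], [-0.3, 2.09], [-1.38, 1.24], [0.06, 2.45], [-1.56, 4.7], [0.09, 2.05], [-2.69, 2.69]. Speed limits (rad/s): [2.57, 2.57, 3.14, 3.14, 3.14, 3.14, 3.14].

## Interface

Orientations are given as a unit quaternion [w, x, y, z].
In Python, from workcell import move_pose, move_l, move_j, gripper_to, dwell, solve_ik, capture, Unreachable, sign_off, get_time, get_qpos, get_dq, get_joint_efforts, get_position, get_eef_rot, get_force, get_moment, get_grip_width, grasp_offset gives the robot as it stands. Calls block until the motion is done:
- move_pose(position, orientation): joint-space move of the TCP to a pose.
- move_l(position, orientation=None, v=0.15, f_stop=None): straight line of the TCP; orientation=None keeps the orientation; v is the mean speed in m/s. With f_stop (N) it stops when the force on the tool has changed by that much, and returns True; else False.
- move_j(angles): joint-space move.
- gripper_to(opening, strength=None): opening from 0.0 (shut) to 1.0 (fully open); strength is the grip in N (None keeps the last); returns when the fingers have stopped.
- dwell(seconds).
- solve_ik(position, orientation): joint angles nearest the present ones, or None.
- capture(name): name is "side" or "top" or "wrist"; returns a dict with "color" (480x640x3 uint8, red, green, blue), "range_z" (480x640 float32, m along the optical axis (not along the pixel's ray), 0 where there is no reading), "mtx" (3x3 intrinsics, pixels), "cam_to_world" (4x4, takes a point from camera to world coordinates). Camera axes: x right, y down, z forward; pixel columns grow to the right and rows downward; lengths in m; the calibration is good to about 2 mm. A picture is of the moment at which its call begins.
A pose or a line that the arm cannot do raises Unreachable and nothing moves.
- sign_off(): hands the job in, once; it reports no verdict.
Readings, each from a call of its own:
- get_time(): time.
- get_qpos(): joint angles.
- get_dq(): joint speeds.
- get_joint_efforts(): joint torques, N m.
- get_position(): TCP position.
- get_eef_rot(): TCP orientation.
- get_force(): force on the tool from outside, world axes, zero at the start.
- get_moment(): the same for the moment, N m.
- get_grip_width(): opening from 0.0 (shut) to 1.0 (fully open).
Only numpy, scipy, OpenCV 4.12 (cv2) and the standard library are available. Lean on these libraries where they do the work, as an engineer would, in place of code of your own. Each camera call takes 0.05 s, during which the arm holds its last target.

## Task

Two lens cells that look alike stand in the grey rack, and only the heavier one has the glass in it. Lift the cell next to the rack's steel post well clear and feel its weight, set it back in its recess and let go, then lift the other one the same way; now take the heavier of the two and, with the lighter one standing in its own recess, finish while still holding the heavier cell still and upright, centred about 3 cm above the round white window of the black viewer box, without touching the box. Keep the cells upright, do not drop them, and leave everything else on the table where it is.

Things in the scene. Friction and masses are not known exactly. Their poses are not given: they have to be found in the camera images.
- cell_1: upright closed metal tube, 48 mm in diameter, 75 mm tall, fine rings near the top, black spot on top. Two look alike; hidden inside, one (at random) has a glass core and weighs 330 to 450 g whole, the other a plastic blank, 105 to 150 g; the core has 1 mm of play. Origin at the centre of the underside, z up the tube; yaw is free. Starts in recess_1, beside the rack's steel post.
- cell_2: upright closed metal tube, 48 mm in diameter, 75 mm tall, fine rings near the top, black spot on top. Two look alike; hidden inside, one (at random) has a glass core and weighs 330 to 450 g whole, the other a plastic blank, 105 to 150 g; the core has 1 mm of play. Origin at the centre of the underside, z up the tube; yaw is free. Starts in recess_2, away from the post.
- rack: fixed grey rack, 90 mm (x) by 250 mm (y) by 22 mm tall, with two recesses 57 mm in diameter and 8 mm deep in its top, 110 mm apart along y, and a steel post (10 mm thick, top 60 mm above the table) at its +y end, 57 mm beyond the centre of recess_1. Origin at the centre of its underside, on the table, z up.
- recess_1 (a point): centre of the floor of the recess beside the post, 14 mm above the table; its x and y axes are the rack's.
- recess_2 (a point): centre of the floor of the other recess, 14 mm above the table; its x and y axes are the rack's.
- viewer: fixed black viewer box, 120 by 120 by 50 mm tall, with a round white window 60 mm in diameter, framed by a metal rim, in the middle of its top. Origin at the centre of its underside, on the table.
- window (a point): centre of the viewer's white window, flush with the box's top, 50 mm above the table, z up.
- lens_cap: bystander: loose black disc, 52 mm in diameter, 12 mm thick, lying near the rack. Origin at the centre of its underside.
- spacer_ring: bystander: loose brass ring, 54 mm in diameter, 9 mm thick, lying near the rack. Origin at the centre of its underside.
- screwdriver: bystander: loose screwdriver, 170 mm long, lying beside the rack on the robot's side, along its x axis. Origin near its middle.
- jar: bystander: amber jar with a black cap, 50 mm in diameter, 75 mm tall, standing beyond the viewer. Origin at the centre of its underside.
- beaker: bystander: empty white cup, 60 mm in diameter, 60 mm tall, standing beyond the viewer. Origin at the centre of its underside.
- spatula: bystander: spatula, 190 mm long, lying along its x axis between rack and viewer. Origin near its middle.
- brush: bystander: brush, 200 mm long, lying along its x axis beside the viewer on the robot's side. Origin near its middle.
Mind the look-alikes: they are no part of the job. What is shaped like the cell_1 but blue is not meant.

How it is judged:
By the outcome, as a careful person would: the job done as asked, in the order asked, and still so for the second after the job is handed in, while the arm keeps its last pose, push and grip.
It also fails if it takes over 72 s, if anything falls off the work surface, if the arm or the gripper's body presses on something with over 40 N, if the wrist force passes 120 N, or if a joint passes its speed limit or range.

## Working session

There is one attempt and no reset: what is moved stays moved. The work goes in short steps, each a Python script; the robot and the scene stay as the last script left them, time stands still between calls to the robot, and variables do not carry over. Pictures are saved under pics/ and viewed, and the job is handed in when it is done.

```bash
ls; mkdir -p pics; python3 - <<'E'
from workcell import *
import cv2
for n in ["side","top","wrist"]:
    c=capture(n); cv2.imwrite(f"pics/{n}0.png",c["color"][:,:,::-1])
    print(n,c["mtx"].tolist(),c["cam_to_world"].round(3).tolist())
print(get_time(),get_position(),get_eef_rot(),grasp_offset,get_force())
E
```

```text
pics
side [[624.7590577765715, 0.0, 317.57208444104543], [0.0, 624.7590577765715, 228.86685039782697], [0.0, 0.0, 1.0]] [[0.92, -0.195, 0.339, 0.152], [-0.391, -0.488, 0.78, -0.894], [0.013, -0.851, -0.526, 0.687], [0.0, 0.0, 0.0, 1.0]]
top [[570.6017183000305, 0.0, 317.9222711081352], [0.0, 570.6017183000305, 244.50408705519388], [0.0, 0.0, 1.0]] [[-0.014, -0.991, 0.133, 0.376], [-1.0, 0.014, 0.002, 0.043], [-0.004, -0.133, -0.991, 1.161], [0.0, 0.0, 0.0, 1.0]]
wrist [[357.45445337354687, 0.0, 315.9400662263817], [0.0, 357.45445337354687, 239.09111127357508], [0.0, 0.0, 1.0]] [[0.346, 0.906, 0.243, 0.16], [0.938, -0.334, -0.092, 0.634], [-0.002, 0.26, -0.966, 0.385], [0.0, 0.0, 0.0, 1.0]]
0.15 [0.22447087 0.60955541 0.22166817] [-8.35652183e-05  1.75457593e-01  9.84486699e-01 -7.52145377e-04] 0.0187 [-0.33851865  0.35880997  0.83583323]
```

View pics/top0.png

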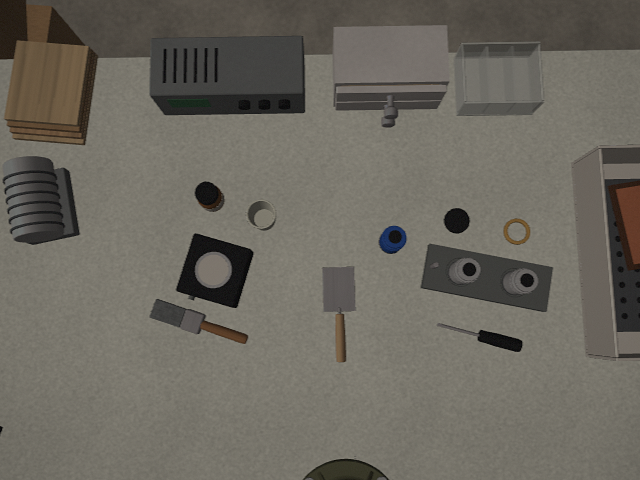

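View pics/side0.png

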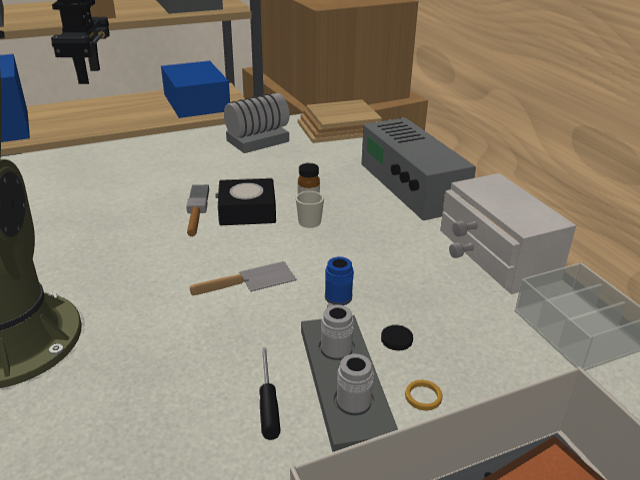

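The top view shows these candidates for the cell: the grey tube at (465,270) beside the post (434,265), the grey tube at (521,281), and the blue look-alike at (393,238), which is excluded. The jar at (208,195) is amber, so it isn't a candidate. cell_1 is (465,270) and cell_2 is (521,281). The viewer window is at (213,270).

```bash
cat > h.py <<'E'
from workcell import *
import numpy as np, cv2
def cloud(c):
    K=c["mtx"];z=c["range_z"].astype(float);v,u=np.mgrid[0:480,0:640]
    P=np.stack([(u-K[0,2])/K[0,0]*z,(v-K[1,2])/K[1,1]*z,z],-1)
    T=c["cam_to_world"];W=P@T[:3,:3].T+T[:3,3];W[z<=0]=np.nan
    return W
def circ(p):
    A=np.c_[2*p,np.ones(len(p))];s=np.linalg.lstsq(A,(p**2).sum(1),rcond=None)[0]
    return s[:2],np.sqrt(s[2]+s[:2]@s[:2])
def box(W,u0,u1,v0,v1): return W[v0:v1,u0:u1].reshape(-1,3)
E
python3 - <<'E'
from h import *
c=capture("top");W=cloud(c)
cv2.imwrite("pics/crop1.png",cv2.resize(c["color"][180:360,370:570,::-1],None,fx=4,fy=4,interpolation=cv2.INTER_CUBIC)[:600])
np.save("topW.npy",W)
def top(n,b,lo,hi):
    p=box(W,*b);p=p[(p[:,2]>lo)&(p[:,2]<hi)]
    (x,r)=cv2.minEnclosingCircle((p[:,:2]*1000).astype(np.float32)); print(n,len(p),np.array(x).round(1),round(r,1),'mean',(p.mean(0)*1000).round(1))
    return p
top("cell1",(440,490,250,295),.080,.1)
top("cell2",(498,545,260,300),.080,.1)
top("blue",(375,410,220,258),.065,.1)
top("jar",(190,225,175,215),.06,.1)
top("beaker",(240,282,195,235),.05,.09)
for n,b,lo,hi in [("rack",(415,560,240,315),.015,.03),("viewer",(170,260,228,312),.044,.06)]:
    p=top(n,b,lo,hi); print(cv2.minAreaRect((p[:,:2]*1000).astype(np.float32)))
top("post",(425,441,255,275),.035,.08)
# window by whiteness
m=(c["color"].min(2)>120); q=np.zeros_like(m);q[240:300,185:240]=1;m&=q
v,u=np.nonzero(m);print("win px",u.mean(),v.mean(),len(u),(np.nanmean(W[m],0)*1000).round(1))
s=capture("side");Ws=cloud(s)
p=box(Ws,320,356,303,330);p=p[p[:,2]>.08];print('s1',p.mean(0),len(p))
p=box(Ws,335,376,352,380);p=p[p[:,2]>.08];print('s2',p.mean(0),len(p))
E
```

```text
cell1 421 [ 468.6 -235.8] 22.9 mean [ 469.2 -236.2   87.6]
cell2 437 [ 447.5 -343.3] 22.7 mean [ 447.2 -343.    87.9]
blue 399 [ 535.1 -100.4] 22.6 mean [ 535.1 -100.8   73.5]
jar 431 [628.1 264.6] 22.8 mean [627.2 263.4  72.7]
beaker 224 [587.6 159.2] 30.4 mean [589.4 159.2  57.5]
rack 4136 [ 459.1 -290.9] 132.9 mean [ 457.9 -288.1   20.9]
((459.2115783691406, -290.7286376953125), (251.0409698486328, 91.16425323486328), 78.11412811279297)
viewer 3597 [498.4 241.6] 100.7 mean [478.5 252.1  48.6]
((499.3482971191406, 244.6428985595703), (123.83506774902344, 163.51837158203125), 72.41388702392578)
post 30 [ 482.3 -180.7] 5.0 mean [ 481.7 -180.1   54.9]
win px 226.5 241.0 2 [542.2 234.1  -0.7]
s1 [ 0.46980575 -0.24229454  0.0887275 ] 547
s2 [ 0.4475999  -0.34846741  0.08907906] 706
```

View pics/crop1.png

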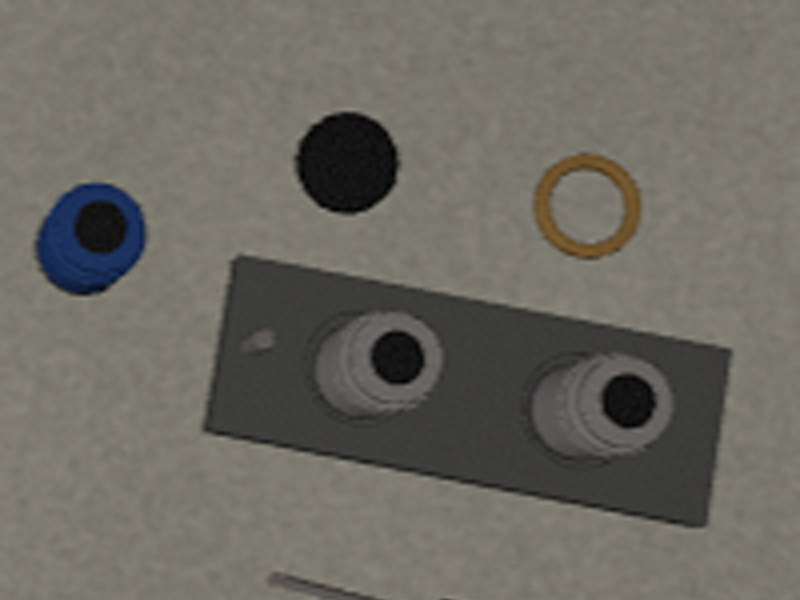

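```bash
python3 - <<'E'
from h import *
W=np.load("topW.npy")
img=cv2.imread("pics/top0.png");g=cv2.cvtColor(img,cv2.COLOR_BGR2GRAY)
cv2.imwrite("pics/crop2.png",cv2.resize(img[225:315,160:270],None,fx=6,fy=6,interpolation=cv2.INTER_CUBIC))
m=np.zeros((480,640),np.uint8);m[242:298,188:238]=(g[242:298,188:238]>85)
n,l,s,c=cv2.connectedComponentsWithStats(m);print(s[1:].tolist(),c[1:].tolist())
i=1+np.argmax(s[1:,4]);p=W[l==i];print('win',p.mean(0),np.std(p,0),cv2.minEnclosingCircle((p[:,:2]*1000).astype(np.float32)))
p=box(W,170,260,228,312)
p=p[(p[:,2]>.046)&(p[:,2]<.06)&(p[:,0]>.43)];print('box',cv2.minAreaRect((p[:,:2]*1000).astype(np.float32)))
for phi in (39.05,129.05):
    a=np.radians(phi);q=[0,np.cos(a),np.sin(a),0]
    for x in ([.469,-.236,.036],[.469,-.236,.16],[.4475,-.343,.036],[.4475,-.343,.16]): 
        r=solve_ik(x,q);print(phi,x,None if r is None else np.round(r,2))
E
```

```text
[[188, 242, 3, 9, 16], [228, 242, 10, 3, 19], [195, 252, 36, 36, 1027], [188, 295, 2, 3, 4], [195, 297, 2, 1, 2]] [[188.5625, 244.9375], [233.68421052631578, 242.6315789473684], [212.73904576436223, 269.4693281402142], [188.25, 295.75], [195.5, 297.0]]
win [nan nan nan] [nan nan nan] ((478.7672119140625, 252.834228515625), 35.98575973510742)
box ((499.1571350097656, 244.01541137695312), (124.43821716308594, 162.05101013183594), 73.08795166015625)
39.05 [0.469, -0.236, 0.036] [-0.55  0.44  1.14  1.99 -0.47  1.01  0.61]
39.05 [0.469, -0.236, 0.16] [-0.37  0.11  0.84  1.87 -0.09  1.2   0.3 ]
39.05 [0.4475, -0.343, 0.036] [-0.35  0.62  1.22  1.9  -0.66  1.1   0.93]
39.05 [0.4475, -0.343, 0.16] [-0.23  0.26  0.97  1.78 -0.22  1.22  0.59]
129.05 [0.469, -0.236, 0.036] [-0.5   0.4   1.07  1.99 -0.42  0.99 -2.57]
129.05 [0.469, -0.236, 0.16] None
129.05 [0.4475, -0.343, 0.036] [-0.26  0.51  1.07  1.9  -0.52  1.05 -2.32]
129.05 [0.4475, -0.343, 0.16] [-0.3   0.29  1.07  1.78 -0.27  1.23 -2.51]
```

View pics/crop2.png

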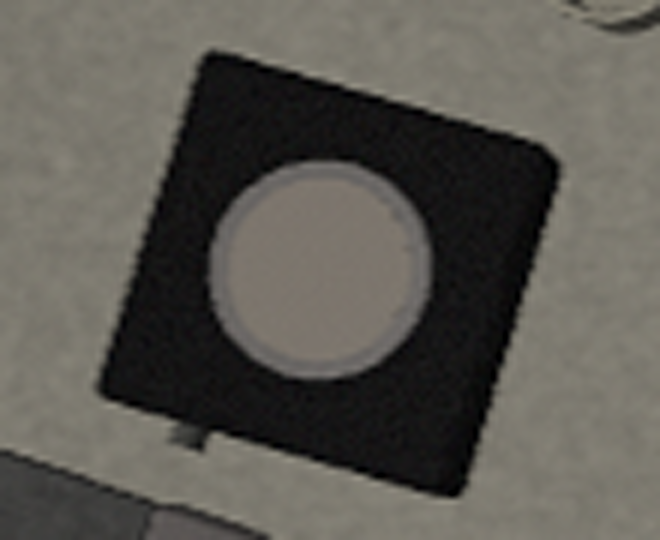

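```bash
cat >> h.py <<'E'
def ray(c,u,v,z):
    K=c["mtx"];T=c["cam_to_world"];d=T[:3,:3]@np.array([(u-K[0,2])/K[0,0],(v-K[1,2])/K[1,1],1]);o=T[:3,3]
    return o+d*(z-o[2])/d[2]
def yawq(phi):
    a=np.radians(phi);return [0,np.cos(a),np.sin(a),0]
E
python3 - <<'E'
from h import *
c=capture("top");print('win',ray(c,212.74,269.47,.05), 'nearby depth',np.nanmedian(cloud(c)[262:278,204:222].reshape(-1,3),0))
print('cells via spot', ray(c,370+398/4,180+357/4,.089), ray(c,370+629/4,180+401/4,.089))
q=np.array(get_qpos());q[0]=0.45;q[2]=0;move_j(q)
print(get_time(),get_position(),get_eef_rot())
for phi in (39.05,129.05):
    Q=yawq(phi)
    for x in ([.469,-.236,.036],[.469,-.236,.2],[.4475,-.343,.036],[.4475,-.343,.2],[.48,.253,.15],[.48,.253,.102]):
        r=solve_ik(x,Q);print(phi,x,None if r is None else np.round(r,2))
E
```

```text
win [0.47913806 0.25231498 0.05      ] nearby depth [0.47914619 0.25303916 0.04949343]
cells via spot [ 0.46900081 -0.23892455  0.089     ] [ 0.44674282 -0.34621055  0.089     ]
3.7333 [ 0.57075445 -0.31282871  0.22211553] [ 0.00543635  0.86016465  0.509901   -0.00939128]
39.05 [0.469, -0.236, 0.036] [ 0.47  0.23 -0.06  1.96  0.02  0.95  0.19]
39.05 [0.469, -0.236, 0.2] [ 0.47  0.07 -0.06  1.79  0.    1.28  0.2 ]
39.05 [0.4475, -0.343, 0.036] [ 0.61  0.31 -0.    1.87  0.    0.97  0.4 ]
39.05 [0.4475, -0.343, 0.2] [ 0.61  0.15  0.    1.7  -0.    1.29  0.4 ]
39.05 [0.48, 0.253, 0.15] [-0.1   0.17 -0.48  1.8   0.09  1.19 -0.81]
39.05 [0.48, 0.253, 0.102] [-0.11  0.22 -0.48  1.85  0.11  1.1  -0.83]
129.05 [0.469, -0.236, 0.036] [-0.5   0.4   1.07  1.99 -0.42  0.99 -2.57]
129.05 [0.469, -0.236, 0.2] None
129.05 [0.4475, -0.343, 0.036] [ 0.27  0.32  0.39  1.88 -0.15  0.97 -2.62]
129.05 [0.4475, -0.343, 0.2] [-0.31  0.24  1.07  1.73 -0.22  1.3  -2.55]
129.05 [0.48, 0.253, 0.15] [ 0.47  0.35 -1.17  1.78  0.34  1.24  2.14]
129.05 [0.48, 0.253, 0.102] [ 0.45  0.42 -1.17  1.83  0.43  1.17  2.07]
```

```bash
python3 - <<'E'
from h import *
Q=yawq(39.05)
move_pose([.469,-.237,.20],Q); dwell(.2)
print(get_time(),get_position(),get_force(),get_grip_width())
c=capture("wrist");cv2.imwrite("pics/w1.png",c["color"][:,:,::-1]);W=cloud(c).reshape(-1,3)
for n,x,y in (("c1",.469,-.236),("c2",.4475,-.343)):
    p=W[(W[:,2]>.08)&(W[:,2]<.1)&(np.hypot(W[:,0]-x,W[:,1]-y)<.04)]
    if len(p): print(n,len(p),p.mean(0),cv2.minEnclosingCircle((p[:,:2]*1000).astype(np.float32)))
for n in ("side",): cv2.imwrite("pics/s1.png",capture(n)["color"][:,:,::-1])
E
```

```text
4.5167 [ 0.46998457 -0.2375622   0.20023905] [-0.03329702  0.33955956 -0.18438325] 1.0046018461653332
c1 2266 [ 0.47236318 -0.23758446  0.09002964] ((472.62060546875, -238.15869140625), 22.213478088378906)
c2 1449 [ 0.45040921 -0.34349338  0.09014721] ((449.4570617675781, -345.2227478027344), 22.337865829467773)
```

View pics/w1.png

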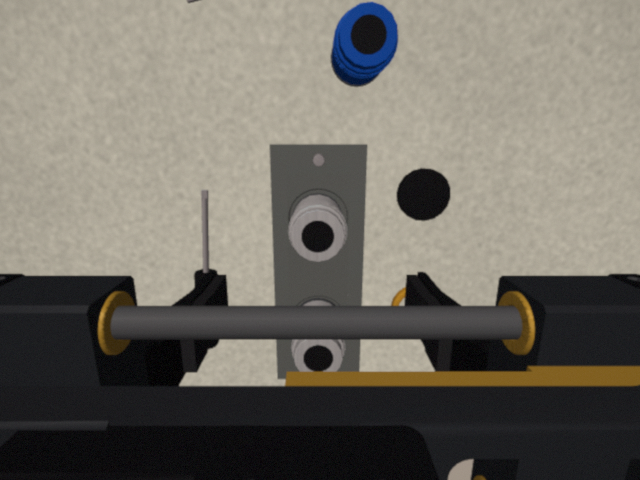

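The wrist view shows cell_1 at (317,230) between the jaws, which line up across the rack, with the post at (318,160) ahead. Next I grasp cell_1 and weigh it.

```bash
cat >> h.py <<'E'
Q=yawq(39.05)
def favg():
    F=[]
    for _ in range(8): dwell(.05);F.append(get_force())
    return np.mean(F,0)
E
python3 - <<'E'
from h import *
x,y=.4707,-.2372
print(get_force())
print('stop',move_l([x,y,.038],Q,v=.12,f_stop=8))
print(get_position(),get_force())
gripper_to(0.45,30);
w=get_grip_width();print('w',w,w*87,get_force(),get_moment())
gripper_to(0.0,30);print('w',get_grip_width()*87,get_force(),get_position())
print(get_time());cv2.imwrite("pics/s2.png",capture("side")["color"][150:,150:500,::-1])
E
```

```text
[ 0.73555074  0.26300093 -0.1461768 ]
stop False
[ 0.47132448 -0.23749515  0.0387788 ] [-0.40944678 -0.04397271  0.62779972]
w 0.5361183217360851 46.6422939910394 [-0.54566095 -0.26185788 -0.33297421] [-0.10175671  0.01931211  0.02219124]
w 46.45958378147582 [-0.20467822 -0.16291209 -0.01212059] [ 0.4707882  -0.23720889  0.03802223]
7.0917
```

View pics/s2.png

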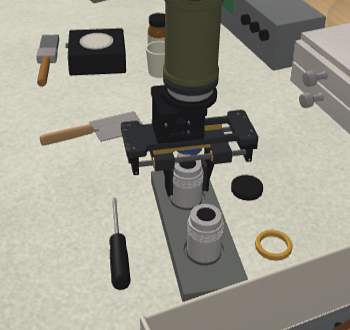

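The side view shows the fingers closed on cell_1 at about (185,180) in the crop, with the width steady at 46.5 mm. Now I lift and weigh it.

```bash
python3 - <<'E'
from h import *
x,y=.4707,-.2372
move_l([x,y,.16],Q,v=.12);dwell(.3)
print('W1',favg(),get_moment(),get_grip_width()*87,get_time())
cv2.imwrite("pics/s3.png",capture("side")["color"][150:,150:500,::-1])
E
```

```text
W1 [ 0.10155389 -0.03079004 -1.23197718] [-0.08746276  0.07274853 -0.01396045] 46.70665334274197 9.0083
```

View pics/s3.png

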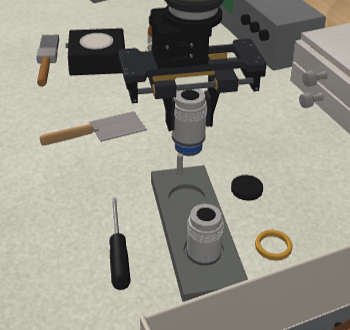

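cell_1 is held upright and clear of the rack, and it weighs about 1.2 N, so it is probably the light one. I set it back.

```bash
python3 - <<'E'
from h import *
x,y=.4707,-.2372
move_l([x,y,.06],Q,v=.12)
print(move_l([x,y,.0375],Q,v=.04,f_stop=4),get_position(),get_force())
gripper_to(0.75,30);dwell(.2);print(get_position(),get_force())
gripper_to(1.0)
move_l([x,y,.16],Q,v=.15)
print(get_time(),favg())
c=capture("wrist");cv2.imwrite("pics/w4.png",c["color"][:,:,::-1]);W=cloud(c).reshape(-1,3)
for n,x,y in (("c1",.4707,-.2372),("c2",.449,-.3435)):
    p=W[(W[:,2]>.08)&(W[:,2]<.1)&(np.hypot(W[:,0]-x,W[:,1]-y)<.04)]
    if len(p): print(n,len(p),p.mean(0),cv2.minEnclosingCircle((p[:,:2]*1000).astype(np.float32)))
cv2.imwrite("pics/s4.png",capture("side")["color"][150:,150:500,::-1])
E
```

```text
True [ 0.47020298 -0.23697146  0.03791973] [-0.41693532  0.16342543  3.01396055]
[ 0.46947158 -0.23665079  0.03738218] [-0.8573992  -0.446258   -0.00374777]
13.1083 [-0.05142686 -0.20626113  0.11343629]
c1 3041 [ 0.47141385 -0.23696052  0.08998551] ((470.7323913574219, -237.86703491210938), 22.425806045532227)
c2 487 [ 0.45364066 -0.32794769  0.08651891] ((451.69061279296875, -335.8304443359375), 19.11905288696289)
```

View pics/s4.png

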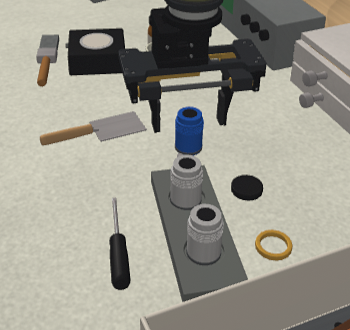

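cell_1 is standing in its recess, released, at (187,180) in the crop. Next is cell_2.

```bash
python3 - <<'E'
from h import *
x,y=.4488,-.3438
move_l([x,y,.16],Q,v=.2); f0=favg()
print('stop',move_l([x,y,.038],Q,v=.12,f_stop=8),get_position())
gripper_to(0.45,35);gripper_to(0.0,35);print('w',get_grip_width()*87,get_force())
move_l([x,y,.16],Q,v=.12);dwell(.3)
print('f0',f0,'W2',favg(),get_grip_width()*87,get_time())
cv2.imwrite("pics/s5.png",capture("side")["color"][150:,150:500,::-1])
E
```

```text
stop False [ 0.44940348 -0.34425344  0.03884311]
w 46.34716811576938 [ 0.53418297 -0.16409682 -0.15642818]
f0 [0.09477231 0.13842893 0.29807073] W2 [-0.14032399 -0.1949605  -3.4777672 ] 46.41134514039177 18.7083
```

View pics/s5.png

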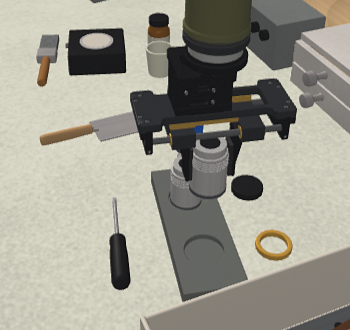

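cell_2 weighs about 3.7 N (roughly 375 g) against 1.3 N for cell_1, so cell_2 is the heavier. "The same way" can include setting it back, so I put it down, let go, and take it again.

```bash
python3 - <<'E'
from h import *
x,y=.4488,-.3438
move_l([x,y,.06],Q,v=.12)
print(move_l([x,y,.0375],Q,v=.04,f_stop=4),get_position(),get_force())
gripper_to(0.75,35);dwell(.2);print(get_position(),get_force())
gripper_to(1.0);dwell(.3)
c=capture("side");cv2.imwrite("pics/s6.png",c["color"][150:,150:500,::-1])
move_l([x,y,.038],Q,v=.03)
gripper_to(0.0,35);print('w',get_grip_width()*87)
move_l([x,y,.17],Q,v=.12);dwell(.2);print('W',favg(),get_time())
print(get_position())
t=np.array([.479,.2525,.16])
move_l([x+.01,-.1,.17],Q,v=.2);move_l(t,Q,v=.2);dwell(.4)
print(get_position(),get_force(),get_time())
for n in("side","top","wrist"):
    c=capture(n);np.save(f"{n}W.npy",cloud(c));cv2.imwrite(f"pics/{n}7.png",c["color"][:,:,::-1])
E
```

```text
True [ 0.4482855  -0.34343832  0.03796815] [-0.36742147  0.37025611  4.52937616]
[ 0.44713791 -0.34262824  0.03669556] [ 0.14621918 -0.54415235  0.01130594]
w 46.805581482618415
W [-0.07571179 -0.06649423 -3.41368757] 25.05
[ 0.44881855 -0.34381415  0.17002474]
[0.47904858 0.25235971 0.16003737] [-0.24127007 -0.45635308 -4.03746264] 28.7333
```

View pics/side7.png

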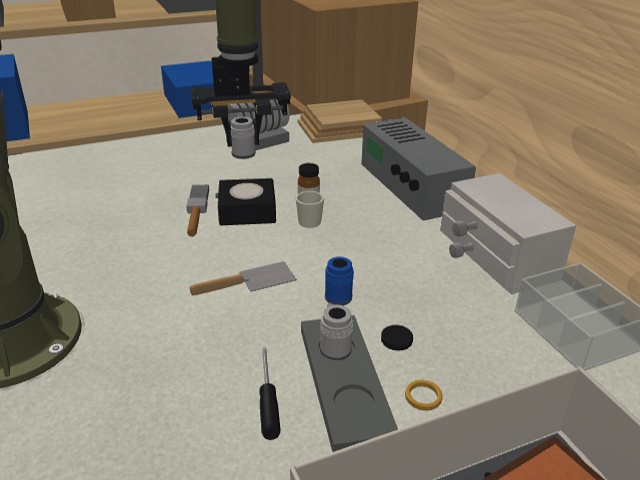

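View pics/wrist7.png

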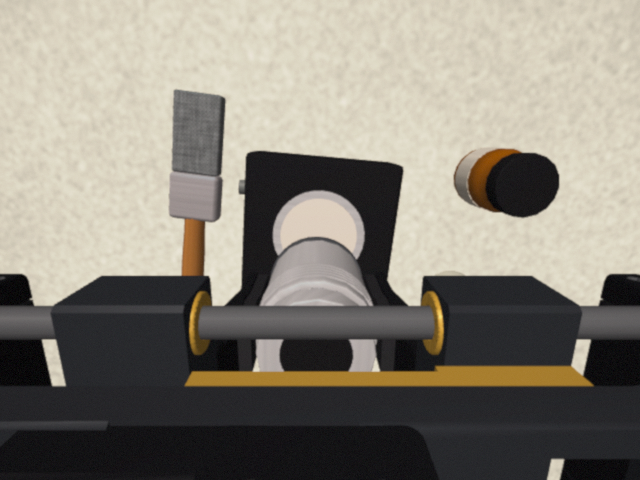

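View pics/top7.png

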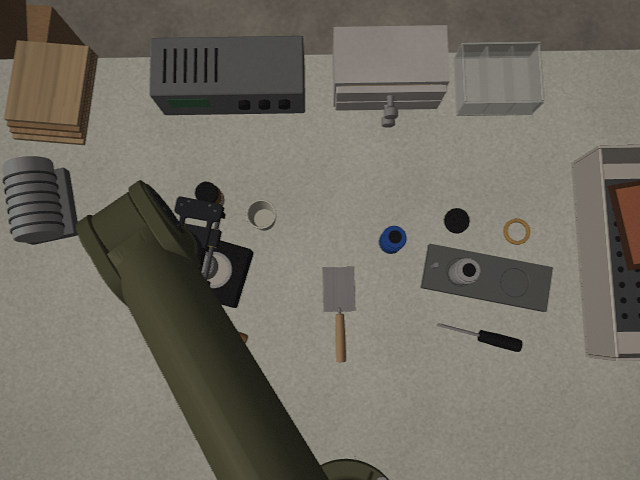

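The side view shows cell_2 held upright at (242,138) over the viewer window (247,191), cell_1 in its recess at (337,330), and the bystanders unmoved. I lower it and check the centring.

```bash
python3 - <<'E'
from h import *
t=[.479,.2525,.105]
print(move_l(t,Q,v=.06,f_stop=6));dwell(.5)
print(get_position(),get_force(),get_time())
for n in("side","wrist"):
    c=capture(n);W=cloud(c);np.save(f"{n}W.npy",W);cv2.imwrite(f"pics/{n}8.png",c["color"][:,:,::-1])
    P=W.reshape(-1,3);
    p=P[(np.hypot(P[:,0]-.479,P[:,1]-.2525)<.029)&(P[:,2]>.06)]
    print(n,len(p))
    if n=="side":
        for u,v in ((225,160),): pass
        cv2.imwrite("pics/side8c.png",cv2.resize(c["color"][110:240,180:310,::-1],None,fx=4.5,fy=4.5,interpolation=cv2.INTER_CUBIC))
    if n=="wrist":
        cv2.imwrite("pics/wrist8c.png",cv2.resize(c["color"][140:400,200:430,::-1],None,fx=2.3,fy=2.3,interpolation=cv2.INTER_CUBIC))
E
```

```text
False
[0.479027   0.2524827  0.10504465] [-0.18502398  0.7354064  -3.92335859] 30.45
side 1716
wrist 30530
```

View pics/side8c.png

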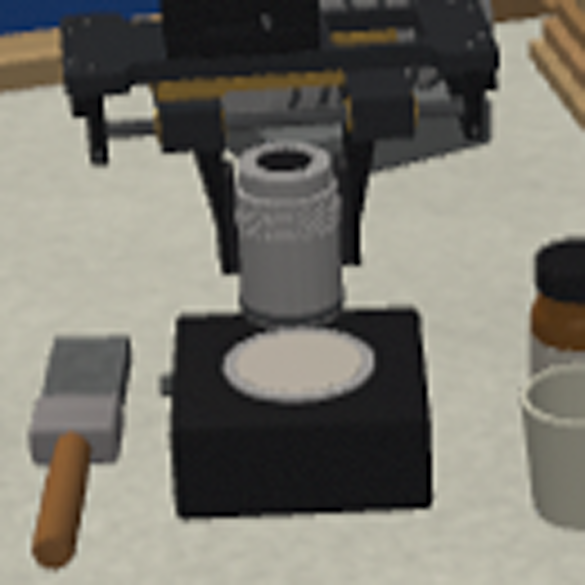

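View pics/wrist8c.png

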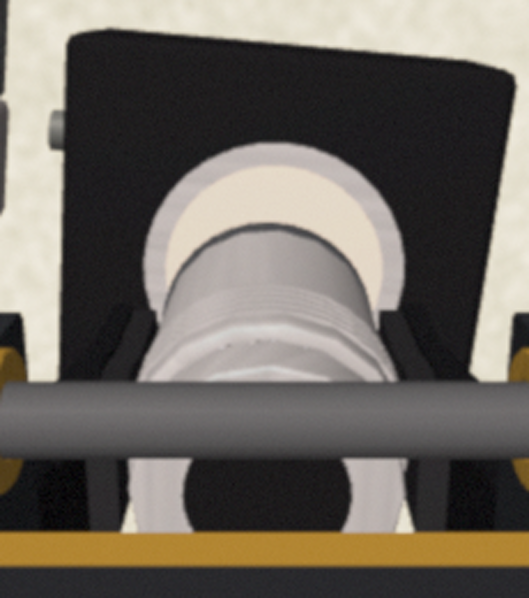

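```bash
python3 - <<'E'
from h import *
c=capture("side")
f=lambda u,v:(180+(u+.5)/4.5-.5,110+(v+.5)/4.5-.5)
print('win',ray(c,*f(299,364),.05)); 
print('spot',ray(c,*f(286,160),.156),'bottom',ray(c,*f(291.5,306),.081))
T=np.linalg.inv(c["cam_to_world"]);K=c["mtx"]
def pr(p):
    q=T[:3,:3]@p+T[:3,3];q=K@q;u,v=q[:2]/q[2];return (round((u+.5-180)*4.5-.5,1),round((v+.5-110)*4.5-.5,1))
for z in(.05,.081,.156): print(z,pr(np.array([.479,.2525,z])))
a=np.linspace(0,6.28,200)
B=np.array([pr(np.array([.479+.024*np.cos(t),.2525+.024*np.sin(t),.081])) for t in a]);print('expected bottom ellipse',B.min(0),B.max(0))
w=capture("wrist");g=lambda u,v:(200+(u+.5)/2.3-.5,140+(v+.5)/2.3-.5)
W=cloud(w);P=W.reshape(-1,3)
# window outer rim pts
pts=[(145,260),(275,142),(404,260),(180,182),(368,182)]
R=np.array([ray(w,*g(*p),.05)[:2] for p in pts]);print('win wrist',circ(R))
# cell bottom rim visible arc
pts=[(172,283),(200,248),(265,223),(335,243),(368,283)]
for z in(.079,.081):
    R=np.array([ray(w,*g(*p),z)[:2] for p in pts]);print('bottom wrist',z,circ(R))
    A=np.c_[R,np.zeros(5)]
E
```

```text
win [0.48219714 0.25436239 0.05      ]
spot [0.48113951 0.25421537 0.156     ] bottom [0.48025986 0.25510453 0.081     ]
0.05 (np.float64(293.7), np.float64(366.9))
0.081 (np.float64(290.6), np.float64(308.8))
0.156 (np.float64(282.6), np.float64(162.1))
expected bottom ellipse [239.2 285.9] [341.8 332.4]
win wrist (array([0.4823338, 0.2513625]), np.float64(0.03605646698283625))
bottom wrist 0.079 (array([0.48016916, 0.246955  ]), np.float64(0.026274358665737435))
bottom wrist 0.081 (array([0.48032894, 0.24774198]), np.float64(0.025996497150297716))
```

The cameras agree that the cell is about 2 mm short in x and 0.5 to 1 mm in y, so I make a small correction, check, and then sign off.

```bash
python3 - <<'E'
from h import *
move_l([.481,.2532,.104],Q,v=.03);dwell(.8)
print(get_position(),get_force(),get_grip_width()*87,np.abs(get_dq()).max(),get_time())
c=capture("side");cv2.imwrite("pics/side9.png",c["color"][:,:,::-1])
E
```

```text
[0.48099701 0.25319798 0.10399791] [-0.51951405 -0.19122337 -3.1334116 ] 46.74585014507978 0.0010688506930887978 31.7
```

View pics/side9.png

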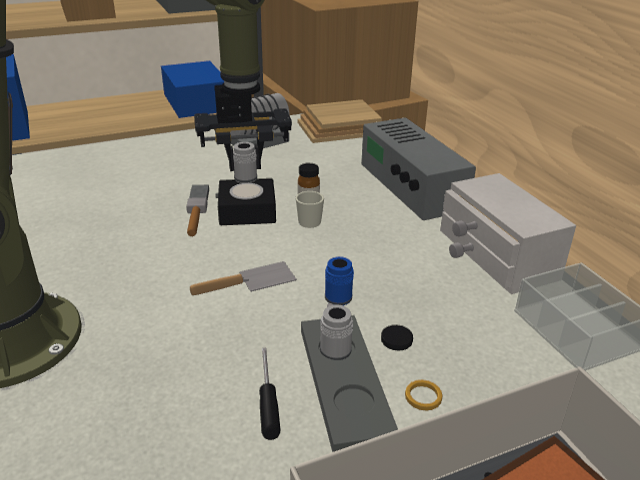

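The view shows cell_2 upright at (244,160) above the window (246,191), cell_1 standing in its recess at (337,330), and everything else where it was.

```bash
python3 -c "
from workcell import *
sign_off();print(get_time())"
```

```text
the job is handed in; nothing more can be done
the job is handed in; nothing more can be done
```

I signed off with the arm holding the heavier cell, cell_2, still and upright above the viewer window. The lighter cell_1 is standing released in its own recess.

- **Weighing:** I lifted cell_1 (next to the post) about 12 cm. It weighed about 1.3 N (roughly 130 g), and I set it back and let go. I then lifted cell_2 the same way, and it weighed about 3.7 N (roughly 375 g). I set cell_2 back and let go too, then took it again for the final hold.
- **Final position:** by my estimate the underside of cell_2 is about 3 cm above the window, and it did not touch the box. The clock read 31.7 s at my last check, against the 72 s limit.
- **Last checks:** the grip width was steady and the joints were at rest. The last side view showed the cell upright over the window and nothing else on the table moved.
- **Disagreement:** the three cameras put the window centre up to about 3 mm apart. I corrected the position by about 2 mm using the offset measured within each view, so the centring is only good to about 2 mm. I did not re-measure it numerically after that correction.

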